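# Flat the gessoed panel on the table easel

### The arm

A 6-joint arm with a two-finger parallel gripper is mounted at the origin on the work surface. World frame = base frame: x ahead of the robot, y to its left, z up, the work surface at z = 0. Lengths are in m, angles in rad, forces in N, time in s.
With the tool pointing down it reaches from about 0.375 to 0.925 m from the base axis. Payload 5.7 kg.
Tool frame: the origin (TCP) lies between the finger pads; the fingertips stand 22 mm ahead of it and the grasp point (between the pads) lies 3 mm ahead of it; x points along the fingers, y is the direction in which the jaws open and shut, and the axes are right-handed (so a half turn about x gives the same grasp; the last joint's range is limited). The gripper opens to 88 mm and grips with 3 to 60 N. Pads are 20 mm wide; open, the fingers measure 115 mm over their backs; the gripper's body (75 mm by 178 mm) begins 61 mm behind the grasp point.
Start: joints at [-1.219, 0.359, 1.51, -0, 1.272, -0.115], TCP at [0.27, -0.536, 0.245] pointing down, gripper open.
Joint ranges: [-2.97, 2.97], [-1.01, 2.36], [0.21, 2.38], [-0.96, 4.11], [0.2, 2.71], [-2.98, 2.98]. Speed limits (rad/s): [2.39, 2.39, 3.14, 3.14, 3.14, 3.14].

### API

Orientations are given as [roll, pitch, yaw] about the fixed x, y, z axes, in that order (R = Rz(yaw) Ry(pitch) Rx(roll)).
In Python, from cell import get_state, get_image, bot, spot_in, masks_of, landmark_of gives the robot as it stands.
- The arm moves only by the shell command python3 -m crank 'ROWS' [FORCE]. ROWS is JSON, a list of rows, each a list of 3 entries, a list of its own where there are three numbers: the gripper command: -1 is fully open, 1 is shut, values between are in proportion, then the shift along the tool's x, y, z in mm, then the turn about the tool's x in rad. In form: [[grip, [x, y, z], twist], ...]. A call has 1 to 20 rows; each row is the pose to reach, as a shift and turn from the pose measured when the call began, along the tool's axes at that moment; what a row does not reach only later rows make up. A row lasts 1/12 s, in which the tool goes at most 41.7 mm and 7.16 degrees, less where a joint would pass 70% of its speed; a pose out of reach is approached as far as the arm can. A call with a gripper value outside its range is refused whole. The fingers move at their own pace and stop on an object; FORCE is the grip in N (left out, the last holds). Time passes only in rows, so rows that repeat a pose let the fingers close. It gives the time, the measured TCP pose, the force and the opening at its end, in the units of the state.
- get_state(): the state, without advancing time (a new reading comes with each control period).
- get_image(name): name is "side" or "top"; returns a dict with "image" (480x640x3 uint8, blue, green, red), "range_z" (480x640 float32, m along the optical axis (not along the pixel's ray), 0 where there is no reading), "vertical_fov" (degrees; the focal length in pixels is half the picture's height over the tangent of half this angle, whatever the lens; pixels are square), "cx", "cy" (the principal point, pixels), "R" (3x3) and "t" (3): a world point X has camera coordinates R X + t. Camera axes: x right, y down, z forward; pixel columns grow to the right and rows downward; lengths in m; the calibration is good to about 2 mm. A picture is of the moment at which its call begins.
- bot.finish_job(): hands the job in, once; it reports no verdict.
Trained networks look in the newest picture that a camera, given by its name, has taken for a name from the list of things; names that differ only in an ending like _2 or _b are one class to them, and where a whole thing is asked for, a point or a joint stands for the part that bears it (a point fixed in the world has none). Each returns a list of dicts, best first, with "score" (0 to 1); they miss things now and then, are a little off and sometimes report something else, mostly with a low value. They report only what shows in the picture. A call takes as long as a camera call. They do not tell look-alikes from the thing itself.
- spot_in(camera, query): "at" ([x, y, z] in m, in the coordinates of the camera as it stood for that picture, good to about 4 mm: the middle of the surface that is visible of it).
- masks_of(camera, query): "pixels" (480x640 bool, what is visible of it).
- landmark_of(camera, query): "at" ([x, y, z] in m, in the coordinates of the camera as it stood for that picture, good to about 4 mm: a listed point, or the origin of a listed thing).
The state is a dict: "time": time; "joints": joint angles; "qd": joint speeds; "joint_torque": joint torques, N m; "tool_pos": TCP position; "eef_rot": TCP orientation; "wrist_force": force on the tool from outside, world axes, zero at the start; "torque": the same for the moment, N m; "width": opening from 0.0 (shut) to 1.0 (fully open).
Only numpy, scipy, OpenCV 4.12 (cv2) and the standard library are available. Lean on these libraries where they do the work, as an engineer would, in place of code of your own. Each camera call takes 0.05 s, during which the arm holds its last target. There are 200 camera calls.

### The job

Slide the easel's top holder down until it sits on the top edge of the white panel, then take the hand sander from the tray and sand the face in two slow level strokes with about 10 N of steady pressure, each from the left edge of the panel to the right edge (left and right as the robot sees them) without lifting: first the upper half, just below the holder, then the lower half, just above the ledge, so that the two strokes overlap a little. Keep the sander flat on the sloping face with its length up and down the slope, and never bear down hard. Then lay it back in the tray, sanding face down and flat on the tray's floor beside the pack of sheets, leaving the panel in place under the holder and everything else where it stands.

Things in the scene. Friction and masses are not known exactly. Their poses are not given: they have to be found in the camera images.
- easel: Wooden table easel, fixed; its slope faces the robot and rises away from it at 30 deg to the table. 340 mm wide, 360 deep, 250 high. Origin: on the table under the middle of its base; x to its back, y to its left. A dark ledge, 340 mm wide, carries the panel's lower edge and stands 20 mm proud of the panel's face; a 40 mm wide mast runs up the middle behind the panel.
- holder (a joint): Top holder of the easel: dark wooden block on the mast, 60 mm wide, 50 long. Value in m along the slope, 0 at the top, growing downwards. Stays where it is left, slides at about 3 N; starts 25 to 60 mm clear of the panel's top edge and stops on that edge. A lip on its lower side then covers 12 mm of the panel's face and stands 14 mm proud of it.
- holder_foot (a point): Middle of the holder's lower side, which comes to rest on the panel's top edge (10 mm in front of the plane of the panel's back). x points up the slope, z out of it.
- holder_grip (a point): Grasp point inside the holder's black grip knob, on its middle line. Knob: 30 mm wide across the slope (y), 24 mm along the slope (x, up), standing 38 mm out from the holder's block, square to the slope (z). The point is 24 mm in front of the block and 14 mm below the knob's top.
- panel: Gessoed (white) cradled wood panel, 220 mm up the slope x 300 mm wide x 20 mm thick, 0.6 kg, standing loose on the ledge and lying against the easel's frame. Origin: centre of its back; x points up the slope, y to the left (as the robot sees it), z out of its face.
- panel_face (a point): Centre of the panel's white face (20 mm above panel's origin), same axes.
- sander: Hand sander: wooden plate 108 (x) x 72 mm (y), blue grip bar along x, 84 x 30 mm, 27 to 67 mm above the sanding face; under it a sponge pad 106 x 70 x 13 mm, brown abrasive. 0.18 to 0.34 kg. Origin: centre of the sanding face, pad uncompressed; z towards the grip. The pad yields 1 mm per 2 N, to 10 mm, then is solid: pushed with 10 N, the origin is 5 mm under the face.
- sander_grip (a point): Middle of the sander's grip bar, 50 mm above the sanding face; the bar is grasped across its 30 mm width (y).
- tray: Grey open tray, 250 x 160 mm, walls 24 mm high and 5 mm thick, floor 5 mm, fixed. Origin: centre of its underside; x along its length. The sander starts in its -x half with its length across the tray; the pack of sheets fills its +x half. It stands to the right or to the left of the easel (the palette is on the other side).
- sheets: Pack of brown abrasive sheets with a paper band, 75 x 115 x 12 mm, lying in the +x half of the tray. Origin: centre of its underside.
- palette: Wooden paint palette with dabs of colour, 210 x 150 x 10 mm, fixed, on the side of the easel where the tray is not. Origin: centre of its underside.
- tin: Tin of primer, 84 mm across, 104 mm high. Origin: centre of its underside. To be left alone.
- brush_can: Can of brushes, 80 mm across, 100 mm high, brushes up to 225 mm. Origin: centre of its underside. To be left alone.
- tube_red: Paint tube with a red band, lying, 110 x 42 x 22 mm. Origin: centre of its underside. To be left alone.
- tube_green: Paint tube with a green band, lying, 110 x 42 x 22 mm. Origin: centre of its underside. To be left alone.
- dust_brush: Wide dusting brush, lying, 170 x 70 x 21 mm. Origin: on its underside, where the handle meets the head. To be left alone.
There are look-alikes about, which are no part of the job. What is shaped like the sander but red or yellow is not meant.

How it is judged:
On the way, in this order (a step that is already met when the one before it is completed fails the run):
1. the holder is slid down until it rests on the panel's top edge (within 4 mm) (x of holder_foot in the frame of panel between 0.105 and 0.114 m and velocity of joint holder below 0.01 m/s), for 0.2 s.
2. upper stroke (sander centre 15 to 50 mm up-slope of panel centre), flat (8 deg), length up the slope (15 deg), 4 to 20 N: 95 to 150 mm left of the middle (contact force between sander and panel between 4 and 20 N and x of sander in the frame of panel between 0.015 and 0.05 m and y of sander in the frame of panel between 0.095 and 0.15 m and angle between the z axis of sander and the z axis of panel, either way round below 0.14 rad and angle between the x axis of sander and the x axis of panel, either way round below 0.26 rad), for 0.1 s.
3. upper stroke (sander centre 15 to 50 mm up-slope of panel centre), flat (8 deg), length up the slope (15 deg), 4 to 20 N: from 80 to 5 mm left of the middle, for 0.35 s (contact force between sander and panel between 4 and 20 N and x of sander in the frame of panel between 0.015 and 0.05 m and y of sander in the frame of panel between 0.005 and 0.08 m and angle between the z axis of sander and the z axis of panel, either way round below 0.14 rad and angle between the x axis of sander and the x axis of panel, either way round below 0.26 rad), for 0.35 s.
4. upper stroke (sander centre 15 to 50 mm up-slope of panel centre), flat (8 deg), length up the slope (15 deg), 4 to 20 N: from 5 to 80 mm right of the middle, for 0.35 s (contact force between sander and panel between 4 and 20 N and x of sander in the frame of panel between 0.015 and 0.05 m and y of sander in the frame of panel between -0.08 and -0.005 m and angle between the z axis of sander and the z axis of panel, either way round below 0.14 rad and angle between the x axis of sander and the x axis of panel, either way round below 0.26 rad), for 0.35 s.
5. upper stroke (sander centre 15 to 50 mm up-slope of panel centre), flat (8 deg), length up the slope (15 deg), 4 to 20 N: 95 to 150 mm right of the middle (contact force between sander and panel between 4 and 20 N and x of sander in the frame of panel between 0.015 and 0.05 m and y of sander in the frame of panel between -0.15 and -0.095 m and angle between the z axis of sander and the z axis of panel, either way round below 0.14 rad and angle between the x axis of sander and the x axis of panel, either way round below 0.26 rad), for 0.1 s.
6. lower stroke (sander centre -60 to -28 mm up-slope of panel centre), flat (8 deg), length up the slope (15 deg), 4 to 20 N: 95 to 150 mm left of the middle (contact force between sander and panel between 4 and 20 N and x of sander in the frame of panel between -0.06 and -0.028 m and y of sander in the frame of panel between 0.095 and 0.15 m and angle between the z axis of sander and the z axis of panel, either way round below 0.14 rad and angle between the x axis of sander and the x axis of panel, either way round below 0.26 rad), for 0.1 s.
7. lower stroke (sander centre -60 to -28 mm up-slope of panel centre), flat (8 deg), length up the slope (15 deg), 4 to 20 N: from 80 to 5 mm left of the middle, for 0.35 s (contact force between sander and panel between 4 and 20 N and x of sander in the frame of panel between -0.06 and -0.028 m and y of sander in the frame of panel between 0.005 and 0.08 m and angle between the z axis of sander and the z axis of panel, either way round below 0.14 rad and angle between the x axis of sander and the x axis of panel, either way round below 0.26 rad), for 0.35 s.
8. lower stroke (sander centre -60 to -28 mm up-slope of panel centre), flat (8 deg), length up the slope (15 deg), 4 to 20 N: from 5 to 80 mm right of the middle, for 0.35 s (contact force between sander and panel between 4 and 20 N and x of sander in the frame of panel between -0.06 and -0.028 m and y of sander in the frame of panel between -0.08 and -0.005 m and angle between the z axis of sander and the z axis of panel, either way round below 0.14 rad and angle between the x axis of sander and the x axis of panel, either way round below 0.26 rad), for 0.35 s.
9. lower stroke (sander centre -60 to -28 mm up-slope of panel centre), flat (8 deg), length up the slope (15 deg), 4 to 20 N: 95 to 150 mm right of the middle (contact force between sander and panel between 4 and 20 N and x of sander in the frame of panel between -0.06 and -0.028 m and y of sander in the frame of panel between -0.15 and -0.095 m and angle between the z axis of sander and the z axis of panel, either way round below 0.14 rad and angle between the x axis of sander and the x axis of panel, either way round below 0.26 rad), for 0.1 s.
At the end, for the whole second after the job is handed in: The holder rests on the panel's top edge (within 4 mm), the panel has not shifted by more than 15 mm, and the sander lies inside the tray, sanding face down, flat on the tray's floor (tilt under 0.1 rad, sanding face no more than 5 mm off the floor), at rest (x of holder_foot in the frame of panel between 0.105 and 0.114 m and distance of panel from where it was at the start of the episode below 0.015 m and x of sander in the frame of tray between -0.125 and 0.125 m and y of sander in the frame of tray between -0.08 and 0.08 m and z of sander in the frame of tray below 0.01 m and angle between sander's own z axis and vertical below 0.1 rad and linear speed of sander below 0.02 m/s and contact force between sander and tray above 1 N); the robot touches nothing.
It fails at once if the sander is pressed on the panel with more than 30 N (contact force between sander and panel above 30 N).
It fails at once if the tin, can, tubes, brush or pack of sheets is moved by more than 30 mm (distance of any of tin, brush_can, sheets, tube_red, tube_green, dust_brush from where it was at the start of the episode above 0.03 m).
It fails at once if the tin or the brush can is tipped over (angle between any of tin, brush_can's own z axis and vertical above 0.5 rad).
It also fails if it takes over 72 s, if anything falls off the work surface, if the arm or the gripper's body presses on something with over 40 N, if the wrist force passes 120 N, or if a joint passes its speed limit or range.

## Working session

There is one attempt and no reset: what is moved stays moved. The work goes in short steps, Python scripts to look and compute and a shell command to move; the robot and the scene stay as the last step left them, time stands still between calls to the robot, and variables do not carry over. Pictures are saved under pics/ and viewed, about 8 in all and at most 12, crops included, and the job is handed in when it is done.

```bash
ls; mkdir -p pics; cat > h.py <<'E'
import numpy as np, cv2
from cell import *
from scipy.spatial.transform import Rotation as Ro
def cam(n):
    d=get_image(n); d['f']=240/np.tan(np.radians(d['vertical_fov'])/2); d['R']=np.array(d['R']); d['t']=np.array(d['t']); return d
def w(d,p): return d['R'].T@(np.array(p)-d['t'])
def cloud(d):
    z=d['range_z']; v,u=np.mgrid[:480,:640]
    P=np.stack([(u-d['cx'])/d['f']*z,(v-d['cy'])/d['f']*z,z],-1)
    return (P-d['t'])@d['R']
def px(d,X):
    c=d['R']@np.array(X)+d['t']; return (c[:2]/c[2]*d['f']+[d['cx'],d['cy']]).round()
E
python3 - <<'E'
from h import *
np.set_printoptions(precision=4,suppress=True)
s=get_state();print(s)
ims=[]
for n in('side','top'):
    d=cam(n);cv2.imwrite(f'pics/{n}0.png',d['image']);print(n,d['f'],d['R'].tolist(),d['t'])
    for q in 'holder_grip holder_foot panel_face sander sander_grip tray sheets palette easel tin brush_can tube_red tube_green dust_brush'.split():
        for r in landmark_of(n,q)[:4]: X=w(d,r['at']);print(q,round(r['score'],2),X,px(d,X))
E
```

```text
pics
{'time': 0.0, 'joints': array([-1.2191,  0.3595,  1.5114, -0.    ,  1.2725, -0.1151]), 'qd': array([-0.0004, -0.    ,  0.0005, -0.0006,  0.0009, -0.0009]), 'joint_torque': array([  0.0022, -51.536 , -27.0729,   0.0676,   0.0348,  -0.0002]), 'tool_pos': array([ 0.2698, -0.5352,  0.2438]), 'eef_rot': array([-1.6799,  1.569 ,  1.9285]), 'wrist_force': array([-0.3968, -0.8056,  0.4609]), 'torque': array([-0.0383,  0.0236,  0.0118]), 'width': 0.9952610498926792}
side 468.2688055701062 [[-0.9681098511717107, -0.2502219146590303, 0.012341373045873369], [-0.19750427988224067, 0.7319839910202214, -0.6520670949513601], [0.15412778948809333, -0.6337100522435142, -0.7580608116721483]] [0.4234 0.1875 1.094 ]
holder_grip 0.88 [ 0.6892 -0.0544  0.2508] [230. 169.]
holder_grip 0.74 [0.3765 0.3855 0.052 ] [312. 432.]
holder_foot 0.8 [ 0.6939 -0.0609  0.1928] [233. 185.]
panel_face 0.88 [ 0.5551 -0.0592  0.1313] [291. 215.]
sander 0.88 [0.1766 0.349  0.0018] [418. 449.]
sander 0.79 [0.5843 0.1962 0.0026] [247. 332.]
sander 0.74 [0.382  0.3857 0.0045] [309. 439.]
sander_grip 0.94 [0.3782 0.3883 0.
[... 1438 characters left out ...]
9.]
sander_grip 0.93 [0.5847 0.1957 0.0502] [248. 212.]
sander_grip 0.91 [0.3876 0.3868 0.0535] [183. 279.]
sander_grip 0.54 [0.3672 0.0258 0.0005] [307. 285.]
tray 0.83 [ 0.4439  0.3789 -0.0022] [190. 263.]
tray 0.56 [ 0.3215  0.2099 -0.002 ] [246. 302.]
sheets 0.91 [0.5136 0.3787 0.0055] [190. 240.]
palette 0.59 [ 0.4695 -0.38   -0.002 ] [440. 247.]
easel 0.33 [0.3698 0.0286 0.0035] [306. 284.]
tin 0.96 [ 0.6867 -0.3771 -0.0004] [435. 179.]
tin 0.51 [ 0.443   0.3796 -0.0024] [190. 263.]
brush_can 0.73 [0.6744 0.3822 0.0008] [189. 189.]
tube_red 0.78 [ 0.3204  0.2117 -0.0016] [245. 302.]
tube_green 0.33 [ 0.6899 -0.0577  0.1923] [333. 160.]
dust_brush 0.69 [0.3654 0.0262 0.0025] [307. 285.]
```

View pics/side0.png

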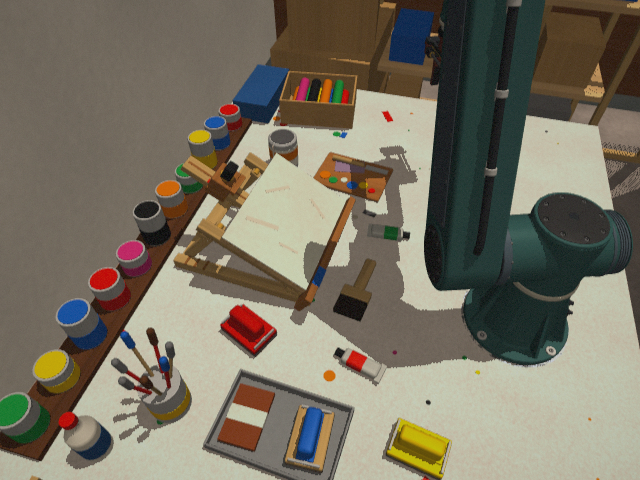

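View pics/top0.png

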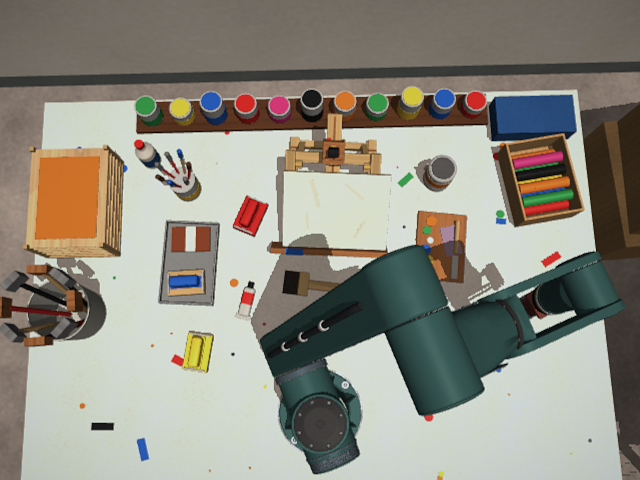

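Three things are shaped like the sander. Only the blue-gripped one is meant; it lies in the tray at side (310,437) / top (185,281). The other two are red, at side (247,330) / top (251,215), and yellow, at side (420,447) / top (197,351). The holder knob is at side (230,170) / top (333,152). Next I'll measure geometry from depth.

```bash
python3 - <<'E'
from h import *
np.set_printoptions(precision=4,suppress=True)
s=get_state();R=Ro.from_euler('xyz',s['eef_rot']).as_matrix();print('toolR',R.tolist())
for n in('side','top'):
    d=cam(n);C=cloud(d);im=d['image'].astype(int)
    if n=='side': cv2.imwrite('pics/crop.png',cv2.resize(d['image'][350:480,200:460],(780,390)))
    ms=masks_of(n,'panel');
    if ms:
        m=ms[0]['pixels'];m=cv2.erode(m.astype(np.uint8),np.ones((3,3)))>0
        m&=(d['range_z']>0)
        P=C[m]; 
        for _ in range(4):
            c=P.mean(0);nrm=np.linalg.svd(P-c,full_matrices=False)[2][2];nrm*=np.sign(nrm[2]);r=(P-c)@nrm;P=P[abs(r)<max(.002,2*r.std())]
        print(n,'panel n',ms[0]['score'],m.sum(),nrm,'slope',np.degrees(np.arccos(nrm[2])),'yaw',np.degrees(np.arctan2(-nrm[1],-nrm[0])),r.std())
        up=np.array([0,0,1])-nrm*nrm[2];up/=np.linalg.norm(up);lf=np.cross(nrm,up)
        a=(P-c)@up;b=(P-c)@lf
        print('rot rect centre', (lambda rr:(c+up*rr[0][0]+lf*rr[0][1],rr[1],rr[2]))(cv2.minAreaRect(np.stack([a,b],1).astype(np.float32))))
    # blue bar in tray
    b=(im[...,0]>im[...,2]+50)&(im[...,0]>im[...,1]+30)&(abs(C[...,0]-.383)<.08)&(abs(C[...,1]-.385)<.08)&(C[...,2]>.02)
    P=C[b];T=P[P[:,2]>np.percentile(P[:,2],60)-.004]
    rr=cv2.minAreaRect(T[T[:,2]>.06][:,:2].astype(np.float32));print(n,'bar',b.sum(),np.percentile(P[:,2],90),rr)
    for q in('sander','tray','sheets'):
        for mm in masks_of(n,q):
            p=mm['pixels']&(d['range_z']>0);c=C[p].mean(0)
            if mm['score']>.5: print(q,mm['score'],c,cv2.minAreaRect(C[p][:,:2].astype(np.float32)))
    for mm in masks_of(n,'holder')[:2]:
        p=mm['pixels'];dk=p&(im.sum(-1)<120);print('holder',mm['score'],p.sum(),C[p].mean(0),'knob',dk.sum(),np.median(C[dk],0) if dk.any() else 0, C[dk].min(0),C[dk].max(0))
E
```

```text
toolR [[-2.579856809226122e-05, 0.4499721809079778, -0.8930425721897876], [9.033871560959472e-05, -0.89304256779417, -0.44997218130292416], [-0.9999999955866751, -9.228495691526728e-05, -1.761068938876953e-05]]
side panel n 0.65 8954 [-0.4989  0.036   0.8659] slope 30.01502935121082 yaw -4.125334410475082 0.0013535484734415399
rot rect centre (array([ 0.5579, -0.0564,  0.1276]), (0.21519215404987335, 0.2978490889072418), 0.2149137258529663)
side bar 946 0.07140606066669464 ((0.3798176050186157, 0.38674187660217285), (0.028119007125496864, 0.0822807252407074), 1.8731651306152344)
sander 0.95 [0.1786 0.3602 0.0402] ((0.17521943151950836, 0.3499917984008789), (0.07517603039741516, 0.11107495427131653), 80.56519317626953)
sander 0.87 [0.3775 0.3943 0.0418] ((0.3820193111896515, 0.3804624080657959), (0.07870253175497055, 0.11968536674976349), 2.6007509231567383)
sander 0.6 [0.5727 0.207  0.0388] ((0.5779199004173279, 0.19570289552211761), (0.07343059778213501, 0.10804681479930878), 65.94943237304688)
tray 0.82 [0.4393 0.3789 0.0088] ((0.44142380356788635, 0.3749825656414032), (0.169788375
[... 1034 characters left out ...]
6), (0.07416021078824997, 0.11410998553037643), 1.4783756732940674)
tray 0.69 [0.435  0.3777 0.0088] ((0.44128164649009705, 0.37662333250045776), (0.16220182180404663, 0.2526214122772217), 85.76848602294922)
sheets 0.82 [0.5127 0.3719 0.0165] ((0.5132272243499756, 0.3731418251991272), (0.11635136604309082, 0.07956573367118835), 88.67569732666016)
holder 0.96 538 [ 0.6947 -0.0554  0.2382] knob 109 [ 0.6867 -0.0551  0.2588] [ 0.1406 -0.0697  0.2263] [ 0.7107 -0.0035  1.7663]Traceback (most recent call last):
  File "<stdin>", line 27, in <module>
    return umr_minimum(a, axis, None, out, keepdims, initial, where)
ValueError: zero-size array to reduction operation minimum which has no identity
```

View pics/crop.png

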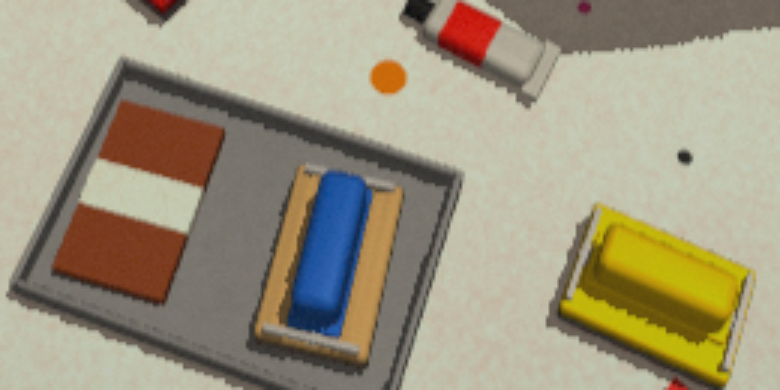

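The crop confirms the blue sander in the tray, next to the banded pack, with red and yellow outside. Next is the approach to above the knob.

```bash
python3 -m crank '[[-0.4,[-86,0,0],0],[-0.4,[-86,0,0],0],[-0.4,[-86,-238,-590],0.539],[-0.4,[-86,-238,-590],0.539],[-0.4,[-86,-238,-590],0.539],[-0.4,[-86,-238,-590],0.539],[-0.4,[-86,-238,-590],0.539],[-0.4,[-86,-238,-590],0.539],[-0.4,[-86,-238,-590],0.539],[-0.4,[-86,-238,-590],0.539],[-0.4,[-86,-238,-590],0.539],[-0.4,[-86,-238,-590],0.539],[-0.4,[-86,-238,-590],0.539],[-0.4,[-86,-238,-590],0.539],[-0.4,[-86,-238,-590],0.539],[-0.4,[-86,-238,-590],0.539],[-0.4,[-86,-238,-590],0.539],[-0.4,[-86,-238,-590],0.539],[-0.4,[-86,-238,-590],0.539],[-0.4,[-86,-238,-590],0.539]]' 15
cat > st.py <<'E'
from h import *
import sys
np.set_printoptions(precision=4,suppress=True)
s=get_state();R=Ro.from_euler('xyz',s['eef_rot']).as_matrix()
print(s['time'],s['tool_pos'],'jaw yaw',np.degrees(np.arctan2(R[1,1],R[0,1])),'down',R[:,0],'F',s['wrist_force'],'w',s['width'])
if len(sys.argv)>1: # target x y z [jaw yaw deg]
    a=list(map(float,sys.argv[1:]));print('shift mm',R.T@(np.array(a[:3])-s['tool_pos'])*1000, 'twist',np.radians((np.degrees(np.arctan2(R[1,1],R[0,1]))-a[3]+180)%360-180) if len(a)>3 else '')
E
python3 st.py .6905 -.057 .251 -94.1
```

```text
time: 3.77
tool_pos: [0.69, -0.0569, 0.33]
eef_rot: [0.225, 1.57, -2.987]
wrist_force: [-0.2, -0.5, 0.4]
width: 0.698
3.7667 [ 0.69   -0.0569  0.33  ] jaw yaw -94.01656136652063 down [-0.0011 -0.0002 -1.    ] F [-0.1512 -0.5226  0.4368] w 0.6983216311188816
shift mm [79.0011  0.0916 -0.6273] twist 0.0014562788775798635
```

```bash
python3 -m crank '[[-0.4,[40,0,0],0],[-0.4,[60,0,0],0],[-0.4,[70,0,0],0],[-0.4,[77,0,0],0],[-0.4,[77,0,0],0],[1,[77,0,0],0],[1,[77,0,0],0],[1,[77,0,0],0],[1,[77,0,0],0],[1,[77,0,0],0],[1,[77,0,0],0]]' 15; python3 - <<'E'
from h import *
d=cam('side');cv2.imwrite('pics/g1.png',cv2.resize(d['image'][100:280,140:380],(800,600)))
E
```

```text
time: 4.68
tool_pos: [0.6905, -0.0549, 0.254]
eef_rot: [-1.763, 1.568, 1.309]
wrist_force: [0.5, 6.1, 1.5]
width: 0.342
```

View pics/g1.png

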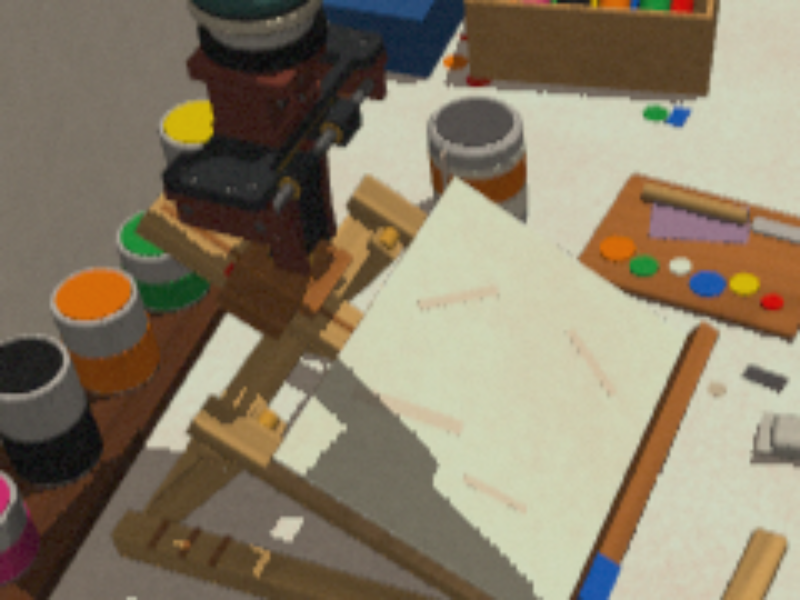

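The fingers hold the knob (30 mm opening), seen around (300,265). Now I'll slide down the slope.

```bash
python3 -m crank '[[1,[2,0,3.5],0],[1,[4,0,7],0],[1,[6,0,10.4],0],[1,[8,0,13.9],0],[1,[10,0,17.3],0],[1,[12,0,20.8],0],[1,[14,0,24.2],0],[1,[15,0,26],0],[1,[15,0,26],0],[1,[15,0,26],0]]' 15; python3 - <<'E'
from h import *
np.set_printoptions(precision=4,suppress=True)
print(get_state()['tool_pos'],get_state()['wrist_force'])
for n in ('side','top'):
  d=cam(n);
  for q in('holder_foot','panel_face'):
    for r in landmark_of(n,q)[:1]: print(n,q,r['score'],w(d,r['at']))
E
```

```text
time: 5.57
tool_pos: [0.6637, -0.053, 0.2385]
eef_rot: [-1.115, 1.568, 1.957]
wrist_force: [0.3, 0.8, -1.2]
width: 0.345
[ 0.6637 -0.053   0.2385] [ 0.2981  0.751  -1.2072]
side holder_foot 0.88 [ 0.6649 -0.057   0.1754]
side panel_face 0.79 [ 0.5548 -0.0582  0.131 ]
top holder_foot 0.75 [ 0.6636 -0.0558  0.177 ]
```

```bash
python3 -m crank '[[1,[1,0,1.7],0],[1,[2,0,3.5],0],[1,[3,0,5.2],0],[1,[3,0,5.2],0]]' 15;python3 -m crank '[[1,[0.7,0,1.2],0],[1,[1.5,0,2.6],0],[1,[1.5,0,2.6],0]]' 15;python3 -m crank '[[1,[0.7,0,1.2],0],[1,[1.5,0,2.6],0],[1,[1.5,0,2.6],0]]' 15; python3 st.py
```

```text
time: 6.2
tool_pos: [0.6587, -0.0526, 0.2357]
eef_rot: [-1.385, 1.568, 1.688]
wrist_force: [2.2, 1.4, -0.4]
width: 0.339
time: 6.45
tool_pos: [0.6562, -0.0525, 0.2342]
eef_rot: [-1.549, 1.568, 1.524]
wrist_force: [2.7, 1.8, -0.0]
width: 0.341
time: 6.7
tool_pos: [0.656, -0.0524, 0.2341]
eef_rot: [-2.716, 1.564, 0.357]
wrist_force: [6.6, 1.3, 3.3]
width: 0.343
6.7 [ 0.656  -0.0524  0.2341] jaw yaw -93.978718041097 down [ 0.0061  0.0023 -1.    ] F [6.6086 1.3331 3.3332] w 0.3432988233639398
```

Motion stopped and force rose, so it has reached the panel edge. I'll give one more small push to confirm, then release and lift.

```bash
python3 -m crank '[[1,[0.8,0,1.4],0],[1,[1.5,0,2.5],0],[1,[1.5,0,2.5],0],[1,[1.5,0,2.5],0]]' 15; python3 -m crank '[[1,[0,0,0],0],[1,[0,0,0],0],[1,[0,0,0],0],[-0.4,[0,0,0],0],[-0.4,[0,0,0],0],[-0.4,[0,0,0],0],[-0.4,[-10,0,0],0],[-0.4,[-40,0,0],0],[-0.4,[-70,0,0],0],[-1,[-100,0,0],0]]' 15; python3 - <<'E'
from h import *
np.set_printoptions(precision=4,suppress=True)
for n in ('side','top'):
  d=cam(n);
  for q in('holder_foot','panel_face'):
    for r in landmark_of(n,q)[:1]: print(n,q,r['score'],w(d,r['at']))
E
python3 st.py .3798 .3848 .2 2
```

```text
time: 7.03
tool_pos: [0.6559, -0.0524, 0.2341]
eef_rot: [-2.923, 1.559, 0.149]
wrist_force: [6.9, 1.2, 4.5]
width: 0.34
time: 7.87
tool_pos: [0.6539, -0.0526, 0.3354]
eef_rot: [-2.886, 1.561, 0.186]
wrist_force: [0.9, 0.9, -0.4]
width: 0.74
side panel_face 0.75 [ 0.5595 -0.0594  0.13  ]
top holder_foot 0.83 [ 0.6552 -0.0524  0.1713]
top panel_face 0.59 [ 0.5613 -0.061   0.127 ]
8.1667 [ 0.6538 -0.0525  0.3331] jaw yaw -93.9874304618107 down [ 0.0096  0.0021 -1.    ] F [0.022  0.3559 0.3637] w 0.9867915709579868
shift mm [ 131.3762 -416.8029  305.034 ] twist -1.6752967020876979
```

```bash
python3 -m crank '[[-0.4,[0,-417,305],-1.67],[-0.4,[0,-417,305],-1.67],[-0.4,[0,-417,305],-1.67],[-0.4,[0,-417,305],-1.67],[-0.4,[50,-417,305],-1.67],[-0.4,[80,-417,305],-1.67],[-0.4,[100,-417,305],-1.67],[-0.4,[130,-417,305],-1.67],[-0.4,[130,-417,305],-1.67],[-0.4,[160,-417,305],-1.67],[-0.4,[180,-417,305],-1.67],[-0.4,[201,-417,305],-1.67],[-0.4,[201,-417,305],-1.67],[-0.4,[201,-417,305],-1.67],[-0.4,[201,-417,305],-1.67],[-0.4,[201,-417,305],-1.67],[-0.4,[201,-417,305],-1.67],[-0.4,[201,-417,305],-1.67]]' 20; python3 st.py .380 .385 .063 2
```

```text
time: 9.67
tool_pos: [0.3816, 0.3848, 0.1312]
eef_rot: [1.779, 1.56, 0.236]
wrist_force: [-0.1, -0.6, -0.5]
width: 0.702
9.6667 [0.3816 0.3848 0.1312] jaw yaw 1.6138162525141062 down [ 0.0108  0.0026 -0.9999] F [-0.0932 -0.6049 -0.5353] w 0.7018011018020847
shift mm [68.1752 -2.323  -0.1305] twist -0.006740177911319108
```

```bash
python3 -m crank '[[-0.4,[35,-2.3,0],0],[-0.4,[55,-2.3,0],0],[-0.4,[68,-2.3,0],0],[-0.4,[68,-2.3,0],0],[1,[68,-2.3,0],0],[1,[68,-2.3,0],0],[1,[68,-2.3,0],0],[1,[68,-2.3,0],0],[1,[68,-2.3,0],0],[1,[68,-2.3,0],0]]' 25;python3 -m crank '[[1,[-15,0,0],0],[1,[-35,0,0],0],[1,[-75,0,0],0],[1,[-115,0,0],0],[1,[-150,0,0],0],[1,[-190,0,0],0],[1,[-220,0,0],0],[1,[-220,0,0],0]]' 25; python3 - <<'E'
from h import *
d=cam('side');cv2.imwrite('pics/g2.png',cv2.resize(d['image'][230:480,170:500],(792,600)))
E
python3 st.py .592 .048 .28 85.9
```

```text
time: 10.5
tool_pos: [0.3807, 0.3853, 0.0639]
eef_rot: [1.826, 1.558, 0.283]
wrist_force: [1.0, -0.4, 1.3]
width: 0.345
time: 11.17
tool_pos: [0.3804, 0.3867, 0.2905]
eef_rot: [2.008, 1.547, 0.466]
wrist_force: [1.0, 0.5, -2.2]
width: 0.341
11.2167 [0.3793 0.3857 0.2871] jaw yaw 1.6314974403493414 down [ 0.0177  0.0079 -0.9998] F [ 0.2896  0.3861 -3.7086] w 0.3343013118480397
shift mm [  8.197  202.8675 343.7041] twist -1.4707628253911735
```

View pics/g2.png

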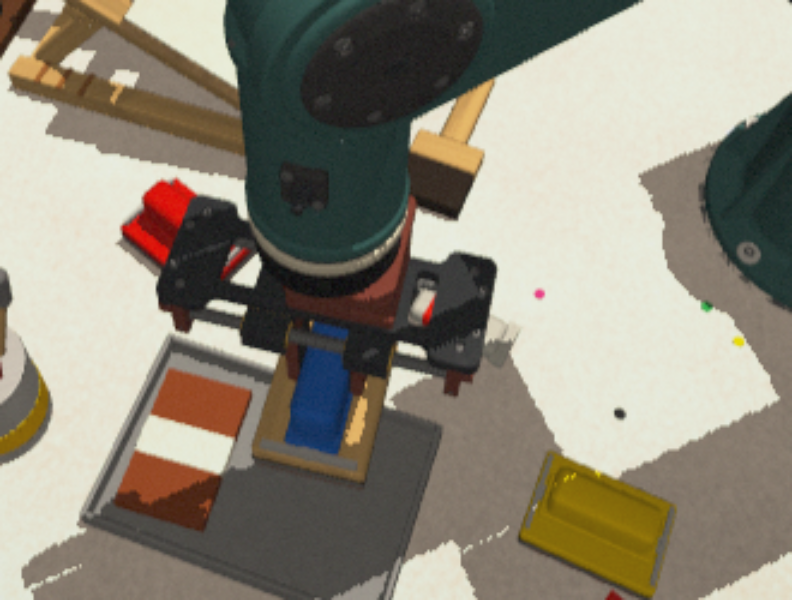

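The sander is held square and lifted, with its bar between the fingers at (325,370). I'll carry it above the panel's left edge and turn it lengthwise up the slope.

```bash
python3 -m crank '[[1,[0,208,341],-1.47],[1,[0,208,341],-1.47],[1,[0,208,341],-1.47],[1,[0,208,341],-1.47],[1,[0,208,341],-1.47],[1,[0,208,341],-1.47],[1,[0,208,341],-1.47],[1,[0,208,341],-1.47],[1,[0,208,341],-1.47],[1,[0,208,341],-1.47],[1,[0,208,341],-1.47],[1,[0,208,341],-1.47],[1,[0,208,341],-1.47],[1,[0,208,341],-1.47],[1,[0,208,341],-1.47],[1,[0,208,341],-1.47],[1,[0,208,341],-1.47]]' 25; python3 st.py .602 .0505 .253 85.9
```

```text
time: 12.63
tool_pos: [0.5963, 0.0512, 0.2874]
eef_rot: [0.528, 1.553, 0.455]
wrist_force: [-0.2, -0.5, -3.2]
width: 0.341
12.6333 [0.5963 0.0512 0.2874] jaw yaw 85.804647099527 down [ 0.0162  0.0079 -0.9998] F [-0.1968 -0.4838 -3.2003] w 0.34143879099723917
shift mm [34.5068 -0.5484  5.1805] twist -0.0016642220645806077
```

```bash
python3 -m crank '[[1,[20,0,5],0],[1,[40,0,5],0],[1,[44,0,5],0],[1,[48,0,5],0],[1,[52,0,5],0],[1,[54,0,5],0],[1,[54,0,5],0]]' 12; python3 st.py
```

```text
time: 13.22
tool_pos: [0.6016, 0.0515, 0.2344]
eef_rot: [0.553, 1.553, 0.479]
wrist_force: [-6.1, -0.3, 2.7]
width: 0.346
13.2167 [0.6016 0.0515 0.2344] jaw yaw 85.8093878483267 down [ 0.0157  0.0081 -0.9998] F [-6.1324 -0.304   2.6574] w 0.3461865559038334
```

```bash
python3 -m crank '[[1,[1,0,-3],0],[1,[3,0,-5],0],[1,[5,0,-7],0],[1,[7,0,-9],0],[1,[9,0,-11],0],[1,[11,0,-12],0],[1,[11,0,-12],0]]' 12; python3 - <<'E'
from h import *
print(get_state()['wrist_force'])
d=cam('side');cv2.imwrite('pics/p1.png',cv2.resize(d['image'][150:350,180:440],(780,600)))
E
```

```text
time: 13.8
tool_pos: [0.5892, 0.0525, 0.2226]
eef_rot: [0.586, 1.554, 0.513]
wrist_force: [-1.0, 1.0, 0.1]
width: 0.345
[-1.00389603  0.97493412  0.06373857]
```

View pics/p1.png

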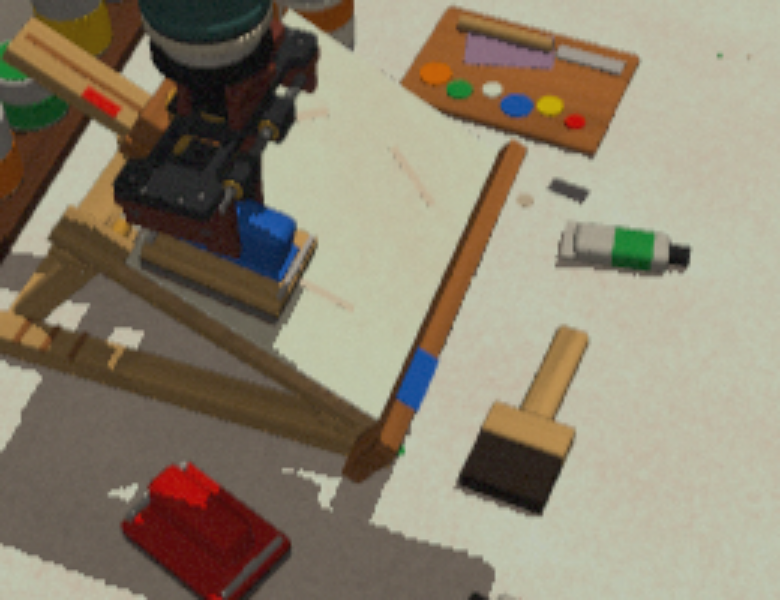

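The sander touches at its upper end and is beginning to pivot, around (230,250). I'll continue the same motion.

```bash
python3 -m crank '[[1,[2,0,-2],0],[1,[4,0,-4],0],[1,[6,0,-6],0],[1,[8,0,-8],0],[1,[10,0,-9],0],[1,[12,0,-10],0],[1,[14,0,-11],0],[1,[14,0,-11],0]]' 12;python3 st.py; python3 -m crank '[[1,[2,0,-2],0],[1,[4,0,-4],0],[1,[6,0,-5],0],[1,[8,0,-6],0],[1,[8,0,-6],0]]' 12; python3 - <<'E'
from h import *
np.set_printoptions(precision=4,suppress=True)
print(get_state()['wrist_force'])
d=cam('side');C=cloud(d);im=d['image'].astype(int)
b=(im[...,0]>im[...,2]+50)&(im[...,0]>im[...,1]+30)&(np.linalg.norm(C-get_state()['tool_pos'],axis=-1)<.08)
P=C[b];c=P.mean(0);print(b.sum(),c,np.linalg.svd(P-c,full_matrices=False)[2])
from scipy.spatial import cKDTree
cv2.imwrite('pics/p2.png',cv2.resize(d['image'][180:300,190:330],(700,600)))
E
```

```text
time: 14.52
tool_pos: [0.5779, 0.0534, 0.208]
eef_rot: [0.631, 1.555, 0.558]
wrist_force: [-0.7, -0.5, -1.5]
width: 0.34
14.5167 [0.5779 0.0534 0.208 ] jaw yaw 85.80499025702143 down [ 0.0132  0.0083 -0.9999] F [-0.6983 -0.4676 -1.5343] w 0.3396172205925263
time: 14.93
tool_pos: [0.5715, 0.054, 0.1994]
eef_rot: [0.664, 1.556, 0.59]
wrist_force: [-0.1, 0.2, -1.0]
width: 0.339
[-0.0925  0.199  -1.018 ]
299 [0.5479 0.0631 0.1839] [[-0.0128 -0.3623  0.932 ]
 [-0.9713 -0.2169 -0.0977]
 [ 0.2375 -0.9065 -0.3491]]
```

View pics/p2.png

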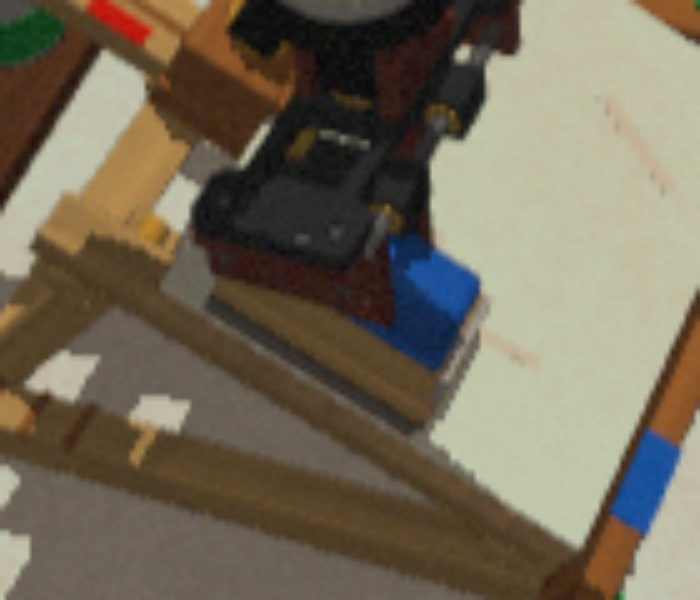

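The sander is now nearly parallel to the face (pad edge from (210,300) to (420,425)). Now I'll seat it with light pressure.

```bash
cat > f.py <<'E'
from h import *
np.set_printoptions(precision=4,suppress=True)
c=np.array([.5581,-.0587,.1276]);n=np.array([-.4988,.0355,.866]);u=np.array([.8638,-.0615,.5]);l=np.array([.071,.9975,0])
s=get_state();R=Ro.from_euler('xyz',s['eef_rot']).as_matrix();g=s['tool_pos']+.003*R[:,0]-c
F=s['wrist_force']-np.array([-.2,-.4,-3.4])
print('t',s['time'],'grasp up/left/n mm',1e3*g@u,1e3*g@l,1e3*g@n,'F up/left/n',F@u,F@l,F@n,'yaw',np.degrees(np.arctan2(R[1,1],R[0,1])),'w',s['width'],'down',R[:,0])
E
python3 -m crank '[[1,[2,0,-1.5],0],[1,[4,0,-1.5],0],[1,[5,0,-1],0],[1,[5,0,-1],0],[1,[5,0,-1],0]]' 12; python3 f.py;
```

```text
time: 15.4
tool_pos: [0.5704, 0.0541, 0.1948]
eef_rot: [0.683, 1.556, 0.609]
wrist_force: [-2.5, -0.5, 3.8]
width: 0.343
t 15.4 grasp up/left/n mm 35.860278726855626 113.45264288394428 53.44285417512868 F up/left/n 1.64768102139476 -0.2290298546419323 7.378158727836999 yaw 85.80287926764046 w 0.3431321205183315 down [ 0.012   0.0084 -0.9999]
```

```bash
cat > tilt.py <<'E'
from f import *
g=s['tool_pos']+.003*R[:,0]
for nm in('side','top'):
    d=cam(nm);C=cloud(d)-c;im=d['image'].astype(int)
    S,L,N=C@u,C@l,C@n;gs,gl=(g-c)@u,(g-c)@l
    for lo,hi in((.018,.033),(-.033,-.018)):
        m=(L-gl>lo)&(L-gl<hi)&(abs(S-gs)<.065)&(N>.014)&(N<.036)&(im[...,2]>im[...,0]+15)
        if m.sum()>15:
            x,y=S[m]-gs,N[m]
            for _ in range(5):
                p=np.polyfit(x,y,1);k=abs(y-np.polyval(p,x))<.002;x,y=x[k],y[k]
            print(nm,lo,m.sum(),len(x),'nose-up deg',np.degrees(p[0]),'height at 0 mm',p[1]*1e3,'s range',x.min(),x.max())
    b=(im[...,0]>im[...,2]+50)&(im[...,0]>im[...,1]+30)&(abs(S-gs)<.06)&(abs(L-gl)<.03)&(N>.02)&(N<.08)
    if b.sum()>15: print(nm,'bar',b.sum(),'S',S[b].min()-gs,S[b].max()-gs,'lowend bar top N',np.percentile(N[b],95))
E
python3 tilt.py
```

```text
t 15.4 grasp up/left/n mm 35.860278726855626 113.45264288394428 53.44285417512868 F up/left/n 1.64768102139476 -0.2290298546419323 7.378158727836999 yaw 85.80287926764046 w 0.3431321205183315 down [ 0.012   0.0084 -0.9999]
side 0.018 230 176 nose-up deg 0.08514180842414971 height at 0 mm 23.61685743821247 s range -0.05636073206162501 0.04666793238312376
side bar 295 S -0.04826351129804436 -0.0011456509696296524 lowend bar top N 0.06496544254510427
top 0.018 42 14 nose-up deg 17.424179301792723 height at 0 mm 35.07537742555778 s range -0.049690632421984085 -0.027049629418145003
top -0.033 42 28 nose-up deg 6.899127963445789 height at 0 mm 27.903795341749497 s range -0.05244730322260821 -0.028090741002843023
top bar 115 S -0.042555688450937934 -0.008493484910192521 lowend bar top N 0.06770347651516344
```

Flat (0.1°) and compressed about 3.5 mm, which agrees with the 7 N reading. I'll firm the grip and press to about 10 N.

```bash
python3 -m crank '[[1,[0,0,0],0],[1,[0.5,0,0.3],0],[1,[1,0,0.6],0],[1,[1,0,0.6],0],[1,[1,0,0.6],0]]' 30; python3 f.py
```

```text
time: 15.92
tool_pos: [0.571, 0.0541, 0.1939]
eef_rot: [0.684, 1.556, 0.611]
wrist_force: [-2.1, 0.1, 5.6]
width: 0.338
t 15.9167 grasp up/left/n mm 35.886957439078195 113.4792602026622 52.41639778268859 F up/left/n 2.8887959856208045 0.32936143376567617 8.762037726350783 yaw 85.80713263197407 w 0.3379311524863105 down [ 0.012   0.0084 -0.9999]
```

```bash
python3 -m crank '[[1,[0.5,-3,0.3],0],[1,[0.5,-8,0.3],0],[1,[0.5,-14,0.3],0],[1,[0.5,-20,0.3],0],[1,[0.5,-26,0.3],0],[1,[0.5,-32,0.3],0],[1,[0.5,-38,0.3],0],[1,[0.5,-44,0.3],0],[1,[0.5,-50,0.3],0],[1,[0.5,-56,0.3],0]]' 30; python3 f.py
```

```text
time: 16.75
tool_pos: [0.5658, -0.0007, 0.1926]
eef_rot: [0.929, 1.556, 0.856]
wrist_force: [-5.6, 4.3, 5.9]
width: 0.339
t 16.75 grasp up/left/n mm 34.132980553017994 58.46589133350328 51.881339542241186 F up/left/n -0.3182705323367232 4.269113418111033 10.87466761580704 yaw 85.79590634362975 w 0.3392839459177768 down [ 0.0094  0.0108 -0.9999]
```

```bash
python3 -m crank '[[1,[0,-6,0],0],[1,[0,-12,0],0],[1,[0,-18,0],0],[1,[0,-24,0],0],[1,[0,-30,0],0],[1,[0,-36,0],0],[1,[0,-42,0],0],[1,[0,-48,0],0],[1,[0,-54,0],0],[1,[0,-60,0],0]]' 30; python3 f.py
```

```text
time: 17.58
tool_pos: [0.5598, -0.0596, 0.1915]
eef_rot: [1.198, 1.556, 1.125]
wrist_force: [-5.8, 4.3, 5.3]
width: 0.337
t 17.5833 grasp up/left/n mm 31.98230208446022 -0.7031378631892965 51.82534198091392 F up/left/n -0.794347312109493 4.298999935287135 10.476759538419698 yaw 85.79772120593981 w 0.3368726203134718 down [ 0.0062  0.013  -0.9999]
```

```bash
python3 -m crank '[[1,[-0.1,-6,0.2],0],[1,[-0.2,-12,0.4],0],[1,[-0.4,-18,0.7],0],[1,[-0.5,-24,0.9],0],[1,[-0.6,-30,1.1],0],[1,[-0.7,-36,1.3],0],[1,[-0.8,-42,1.4],0],[1,[-0.9,-48,1.6],0],[1,[-1,-54,1.7],0],[1,[-1,-60,1.8],0]]' 30; python3 f.py;python3 -m crank '[[1,[-0.1,-6,0.2],0],[1,[-0.2,-12,0.4],0],[1,[-0.4,-18,0.7],0],[1,[-0.5,-24,0.9],0],[1,[-0.6,-30,1.1],0],[1,[-0.7,-36,1.3],0],[1,[-0.8,-42,1.4],0],[1,[-0.9,-48,1.6],0],[1,[-1,-54,1.7],0],[1,[-1,-56,1.7],0],[1,[-1,-56,1.7],0],[1,[-1,-56,1.7],0]]' 30; python3 f.py
```

```text
time: 18.42
tool_pos: [0.5551, -0.1183, 0.191]
eef_rot: [1.519, 1.555, 1.446]
wrist_force: [-6.5, 5.2, 5.6]
width: 0.336
t 18.4167 grasp up/left/n mm 31.273714570945135 -59.64564975590224 51.67463240562901 F up/left/n -1.266260802641387 5.117900251809362 11.113448212964737 yaw 85.80318066029864 w 0.3359638214228351 down [ 0.002   0.0157 -0.9999]
time: 19.42
tool_pos: [0.5507, -0.1737, 0.1905]
eef_rot: [1.761, 1.553, 1.687]
wrist_force: [-7.0, 2.6, 5.3]
width: 0.344
t 19.4167 grasp up/left/n mm 30.6341431782826 -115.1867312415386 51.51316132258877 F up/left/n -1.7013833187598575 2.5165045444346057 10.998656126656792 yaw 85.79018292066236 w 0.34376731453518294 down [-0.002   0.0173 -0.9998]
```

```bash
python3 tilt.py
```

```text
t 19.4167 grasp up/left/n mm 30.6341431782826 -115.1867312415386 51.51316132258877 F up/left/n -1.7013833187598575 2.5165045444346057 10.998656126656792 yaw 85.79018292066236 w 0.34376731453518294 down [-0.002   0.0173 -0.9998]
side 0.018 210 147 nose-up deg -0.35378718498552225 height at 0 mm 22.23804746893705 s range -0.05686668755803476 0.04911550412371775
side bar 300 S -0.04798649541990351 0.040837963666102414 lowend bar top N 0.06346081849450756
top -0.033 28 15 nose-up deg 1.0347012626082013 height at 0 mm 22.13816712499326 s range -0.043539443481391396 -0.0285965082171713
top bar 51 S -0.028447201080677744 -0.00810051851877211 lowend bar top N 0.06630296729447926
```

```bash
python3 -m crank '[[1,[-10,0,-6],0],[1,[-26,0,-15],0],[1,[-26,20,-30],0],[1,[-15,55,-50],0],[1,[0,90,-65],0],[1,[9.5,125,-76.5],0],[1,[9.5,160,-76.5],0],[1,[9.5,195,-76.5],0],[1,[9.5,220,-76.5],0],[1,[9.5,228,-76.5],0],[1,[9.5,228,-76.5],0],[1,[9.5,228,-76.5],0]]' 35; python3 tilt.py
```

```text
time: 20.52
tool_pos: [0.491, 0.0591, 0.185]
eef_rot: [1.774, 1.554, 1.702]
wrist_force: [-0.5, -0.4, -2.1]
width: 0.343
t 20.5167 grasp up/left/n mm -38.003782062033736 112.75104153994923 84.81876682884355 F up/left/n 0.3544077990172637 -0.019385537866824898 1.2839328039829037 yaw 85.8794468018145 w 0.3429134725804047 down [-0.0022  0.0164 -0.9999]
side bar 64 S -0.04763074708707973 -0.016338816731197164 lowend bar top N 0.07903840141521117
```

```bash
python3 -m crank '[[1,[8,0,3],0],[1,[16,0,7],0],[1,[22,0,9],0],[1,[23.7,0,10.8],0],[1,[23.7,0,10.8],0],[1,[23.7,0,10.8],0]]' 35; python3 f.py; python3 -m crank '[[1,[0.9,0,0.5],0],[1,[1.7,0,1],0],[1,[2.6,0,1.5],0],[1,[3.5,0,2],0],[1,[3.5,0,2],0]]' 35; python3 f.py
```

```text
time: 21.12
tool_pos: [0.5017, 0.0576, 0.1609]
eef_rot: [1.826, 1.554, 1.751]
wrist_force: [0.1, -0.1, -3.2]
width: 0.337
t 21.1167 grasp up/left/n mm -40.68950131248505 112.07046063865147 58.51663726921177 F up/left/n 0.2934051878193752 0.31867479779050323 0.03089363664373007 yaw 85.73406988132065 w 0.3371232068200227 down [-0.003   0.0166 -0.9999]
time: 21.53
tool_pos: [0.5037, 0.0576, 0.1577]
eef_rot: [1.82, 1.554, 1.746]
wrist_force: [-2.5, 0.9, 1.7]
width: 0.341
t 21.5333 grasp up/left/n mm -40.629142638608585 112.17381797268413 54.70128903377514 F up/left/n 0.4676561921448452 1.1230337421966474 5.6341065375091075 yaw 85.74337898838495 w 0.34142788189458195 down [-0.0029  0.0165 -0.9999]
```

```bash
python3 -m crank '[[1,[0.9,0,0.5],0],[1,[1.7,0,1],0],[1,[2,0,1.2],0],[1,[2,0,1.2],0]]' 35; python3 tilt.py
```

```text
time: 21.87
tool_pos: [0.5047, 0.0576, 0.1558]
eef_rot: [1.83, 1.554, 1.756]
wrist_force: [-4.2, 0.6, 5.4]
width: 0.338
t 21.8667 grasp up/left/n mm -40.64346092147849 112.2269702714467 52.59908640610213 F up/left/n 0.8941196946203167 0.7274294692378371 9.669388358539083 yaw 85.7482305459504 w 0.3382590323710889 down [-0.0031  0.0165 -0.9999]
side 0.018 212 157 nose-up deg -0.9151504305577731 height at 0 mm 22.767754596690192 s range -0.05303145166129516 0.05024430566368508
side bar 258 S -0.04851079689692348 -0.00461841597581987 lowend bar top N 0.06452987297684434
top 0.018 31 6 nose-up deg 17.586403529652742 height at 0 mm 36.15272533593251 s range -0.047220540391891726 -0.02677199201918428
top -0.033 30 13 nose-up deg 5.5381172902118205 height at 0 mm 27.092424959804365 s range -0.04808065537087549 -0.031587283721894684
top bar 83 S -0.0343842608460676 -0.010936759705751121 lowend bar top N 0.06855904320875852
```

Flat to about 1° at 9.7 N. Lower stroke, with a small up-slope correction.

```bash
python3 -m crank '[[1,[0,-3,0.1],0],[1,[0,-8,0.3],0],[1,[-0.2,-14,0.5],0],[1,[-0.3,-20,0.7],0],[1,[-0.4,-26,0.9],0],[1,[-0.5,-32,1.1],0],[1,[-0.6,-38,1.3],0],[1,[-0.7,-44,1.4],0],[1,[-0.8,-50,1.6],0],[1,[-0.8,-56,1.7],0]]' 35; python3 f.py
```

```text
time: 22.8
tool_pos: [0.5007, 0.0023, 0.1554]
eef_rot: [1.956, 1.552, 1.882]
wrist_force: [-6.2, 4.0, 3.7]
width: 0.342
t 22.8 grasp up/left/n mm -40.91301180783999 56.80799882430859 52.263446563641146 F up/left/n -1.875943732693358 3.9355577346867325 9.287890438115062 yaw 85.74392834468638 w 0.34247235973981266 down [-0.0059  0.0183 -0.9998]
```

```bash
python3 -m crank '[[1,[-0.1,-6,0.2],0],[1,[-0.2,-12,0.4],0],[1,[-0.4,-18,0.7],0],[1,[-0.5,-24,0.9],0],[1,[-0.6,-30,1.1],0],[1,[-0.7,-36,1.3],0],[1,[-0.8,-42,1.4],0],[1,[-0.9,-48,1.6],0],[1,[-1,-54,1.7],0],[1,[-1,-60,1.8],0]]' 35; python3 f.py
```

```text
time: 23.63
tool_pos: [0.4961, -0.0567, 0.1549]
eef_rot: [2.081, 1.548, 2.007]
wrist_force: [-7.2, 4.4, 5.4]
width: 0.337
t 23.6333 grasp up/left/n mm -41.54443615249662 -2.3915310995999266 52.02001685067149 F up/left/n -1.9066884264219865 4.29360671531488 11.26120149846379 yaw 85.74682304830299 w 0.33733580581417966 down [-0.0096  0.0205 -0.9997]
```

```bash
python3 -m crank '[[1,[-0.2,-6,0.2],0],[1,[-0.3,-12,0.4],0],[1,[-0.5,-18,0.7],0],[1,[-0.6,-24,0.9],0],[1,[-0.7,-30,1.1],0],[1,[-0.8,-36,1.3],0],[1,[-0.9,-42,1.4],0],[1,[-1,-48,1.6],0],[1,[-1.1,-54,1.7],0],[1,[-1.1,-60,1.8],0]]' 35; python3 f.py; python3 -m crank '[[1,[-0.2,-6,0.2],0],[1,[-0.3,-12,0.4],0],[1,[-0.5,-18,0.7],0],[1,[-0.6,-24,0.9],0],[1,[-0.7,-30,1.1],0],[1,[-0.8,-36,1.3],0],[1,[-0.9,-42,1.4],0],[1,[-1,-48,1.6],0],[1,[-1.1,-54,1.7],0],[1,[-1.1,-55,1.8],0],[1,[-1.1,-55,1.8],0],[1,[-1.1,-55,1.8],0]]' 35; python3 tilt.py
```

```text
time: 24.47
tool_pos: [0.4912, -0.1155, 0.1542]
eef_rot: [2.182, 1.544, 2.108]
wrist_force: [-7.4, 5.8, 5.3]
width: 0.342
t 24.4667 grasp up/left/n mm -42.52915782654384 -61.345635586676 51.84913847209521 F up/left/n -2.2893978389645264 5.637487778333708 11.34289330480661 yaw 85.75502855406725 w 0.34245751220647597 down [-0.0139  0.0233 -0.9996]
time: 25.47
tool_pos: [0.4865, -0.1694, 0.1536]
eef_rot: [2.27, 1.539, 2.196]
wrist_force: [-8.4, 3.2, 6.4]
width: 0.339
t 25.4667 grasp up/left/n mm -43.59965644850588 -115.46967885592085 51.70522423687621 F up/left/n -2.3866787042498263 3.010516449542009 12.737928745795495 yaw 85.74897704677933 w 0.33918150406512265 down [-0.0185  0.0256 -0.9995]
side 0.018 180 129 nose-up deg -1.1795176802191314 height at 0 mm 22.535188758105217 s range -0.05622618800151721 0.04863136514832519
side bar 267 S -0.04762458929411989 0.03946815173333875 lowend bar top N 0.06403856606464271
```

Both strokes are done, flat and at 9–13 N throughout. I'll lift off and return to the tray.

```bash
python3 -m crank '[[1,[-10,0,-6],0],[1,[-30,0,-17],0],[1,[-60,0,-25],0],[1,[-95,0,-25],0],[1,[-130,0,-25],0],[1,[-130,0,-25],0],[1,[-130,0,-25],0]]' 35; python3 st.py .3807 .420 .25 1.63; python3 f.py
```

```text
time: 26.15
tool_pos: [0.4655, -0.1719, 0.286]
eef_rot: [2.171, 1.545, 2.098]
wrist_force: [-0.3, -0.0, -4.1]
width: 0.339
26.15 [ 0.4655 -0.1719  0.286 ] jaw yaw 85.76073484596182 down [-0.0131  0.0226 -0.9997] F [-0.3315 -0.0469 -4.0919] w 0.33909657240797164
shift mm [  50.5102  583.0973 -127.6128] twist 1.4683583251843577
t 26.15 grasp up/left/n mm 4.674175477468282 -119.42486270406106 176.78972830861053 F up/left/n -0.4813043145857058 0.3428872942044036 -0.5210568071609188 yaw 85.76073484596182 w 0.33909657240797164 down [-0.0131  0.0226 -0.9997]
```

```bash
python3 -m crank '[[1,[0,40,0],0],[1,[0,80,0],0],[1,[0,120,0],0],[1,[0,583,-128],1.468],[1,[0,583,-128],1.468],[1,[0,583,-128],1.468],[1,[0,583,-128],1.468],[1,[0,583,-128],1.468],[1,[0,583,-128],1.468],[1,[0,583,-128],1.468],[1,[0,583,-128],1.468],[1,[0,583,-128],1.468],[1,[0,583,-128],1.468],[1,[0,583,-128],1.468],[1,[0,583,-128],1.468],[1,[0,583,-128],1.468],[1,[0,583,-128],1.468],[1,[0,583,-128],1.468],[1,[0,583,-128],1.468]]' 35; python3 st.py .3807 .420 .105 1.63; python3 - <<'E'
from h import *
d=cam('side');cv2.imwrite('pics/t1.png',cv2.resize(d['image'][230:480,170:500],(792,600)))
E
```

```text
time: 27.73
tool_pos: [0.3799, 0.4181, 0.2982]
eef_rot: [-2.488, 1.546, 2.257]
wrist_force: [0.2, -0.9, -4.3]
width: 0.338
27.7333 [0.3799 0.4181 0.2982] jaw yaw 1.8428483825122044 down [-0.0159  0.0195 -0.9997] F [ 0.2453 -0.8942 -4.3013] w 0.3379768062742071
shift mm [193.1675   3.7901   1.9653] twist 0.0037149050823820674
```

View pics/t1.png

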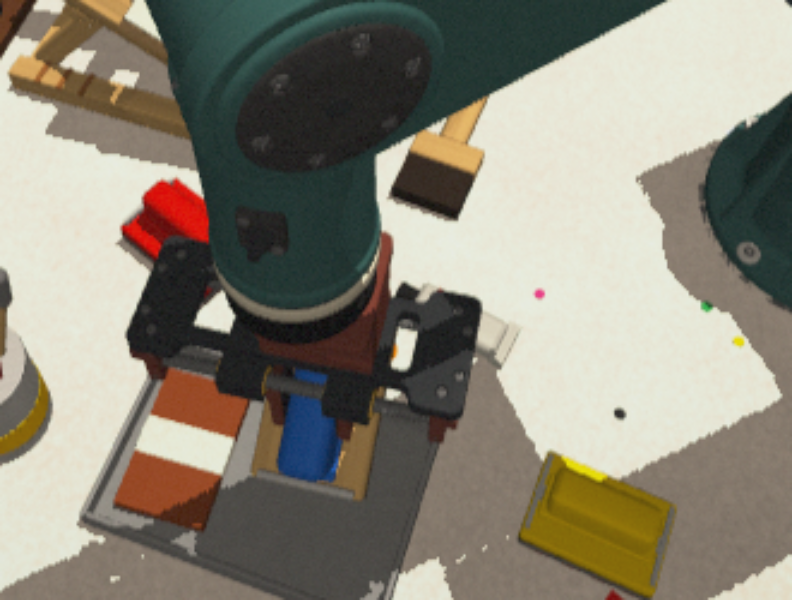

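The sander is nose-up over the tray, at (315,430). I'll lower it to just above the floor and then pivot it flat.

```bash
python3 -m crank '[[1,[40,2,1],0],[1,[80,3,1],0],[1,[120,3.8,2],0],[1,[155,3.8,2],0],[1,[180,3.8,2],0],[1,[195,3.8,2],0],[1,[203,3.8,2],0],[1,[203,3.8,2],0],[1,[203,3.8,2],0]]' 35; python3 st.py .3807 .384 .0639 1.63; python3 -m crank '[[1,[3,0,0],0],[1,[6,0,0],0],[1,[9,0,0],0],[1,[11,0,0],0],[1,[11,0,0],0]]' 12; python3 st.py .3807 .384 .0639 1.63
```

```text
time: 28.53
tool_pos: [0.3816, 0.4189, 0.0959]
eef_rot: [-2.504, 1.546, 2.238]
wrist_force: [0.7, -0.3, -3.0]
width: 0.337
28.5333 [0.3816 0.4189 0.0959] jaw yaw 1.7379549104821688 down [-0.0155  0.0197 -0.9997] F [ 0.6803 -0.2803 -2.9667] w 0.3367281914892044
shift mm [31.3006 -1.4368 35.5264] twist 0.001884168631609497
time: 28.95
tool_pos: [0.3815, 0.4193, 0.0849]
eef_rot: [-2.526, 1.546, 2.217]
wrist_force: [0.7, -0.2, -2.3]
width: 0.337
28.95 [0.3815 0.4193 0.0849] jaw yaw 1.7517628461508283 down [-0.015   0.0199 -0.9997] F [ 0.6981 -0.1941 -2.3367] w 0.33664181131447196
shift mm [20.3361 -1.6007 35.6471] twist 0.0021251625719312835
```

```bash
python3 -m crank '[[1,[3,0,2],0],[1,[5,0,5],0],[1,[7,0,9],0],[1,[9,0,13],0],[1,[11,-1,17],0],[1,[13,-1,21],0],[1,[15,-1,25],0],[1,[16,-1,28],0],[1,[17,-1.5,31],0],[1,[18,-1.5,33],0],[1,[19,-1.5,35],0],[1,[19,-1.5,35],0]]' 10; python3 st.py .3807 .384 .0639 1.63; python3 - <<'E'
from h import *
d=cam('side');cv2.imwrite('pics/t2.png',cv2.resize(d['image'][350:480,240:410],(785,600)))
E
```

```text
time: 29.95
tool_pos: [0.3806, 0.3842, 0.065]
eef_rot: [-2.497, 1.546, 2.245]
wrist_force: [-0.3, 0.3, -0.5]
width: 0.338
29.95 [0.3806 0.3842 0.065 ] jaw yaw 1.7440155771015802 down [-0.0156  0.0195 -0.9997] F [-0.2657  0.267  -0.4873] w 0.33794999929361697
shift mm [1.0504 0.153  0.2283] twist 0.001989947218984072
```

View pics/t2.png

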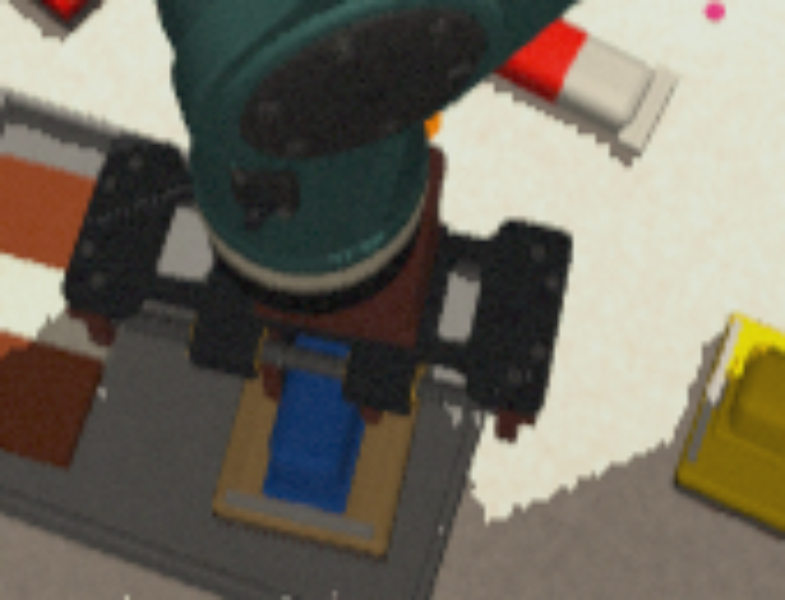

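It is in the tray and appears nearly flat. I'll give a slight press, release, and rise clear.

```bash
python3 -m crank '[[1,[1,0,0],0],[1,[2.5,0,0],0],[1,[2.5,0,0],0]]' 6; python3 st.py; python3 -m crank '[[-0.4,[0,0,0],0],[-0.4,[0,0,0],0],[-0.4,[0,0,0],0],[-0.4,[0,0,0],0],[-0.4,[-10,0,0],0],[-0.4,[-30,0,0],0],[-0.4,[-70,0,0],0],[-0.4,[-110,0,0],0],[-0.4,[-150,0,0],0],[-0.4,[-190,0,0],0],[-0.4,[-190,-80,100],0],[-0.4,[-190,-80,200],0],[-0.4,[-190,-80,200],0],[-0.4,[-190,-80,200],0],[-0.4,[-190,-80,200],0],[-0.4,[-190,-80,200],0],[-0.4,[-190,-80,200],0]]' 6; python3 st.py; python3 - <<'E'
from h import *
np.set_printoptions(precision=4,suppress=True)
for n in('side','top'):
    d=cam(n);C=cloud(d);im=d['image'].astype(int)
    if n=='side': cv2.imwrite('pics/end.png',d['image'])
    b=(im[...,0]>im[...,2]+50)&(im[...,0]>im[...,1]+30)&(abs(C[...,0]-.383)<.08)&(abs(C[...,1]-.385)<.08)&(C[...,2]>.06)
    P=C[b]
    if len(P)>20:
        A=np.c_[P[:,:2]-P[:,:2].mean(0),np.ones(len(P))];k=P[:,2]>np.median(P[:,2])-.003
        print(n,'bar top plane',np.linalg.lstsq(A[k],P[k,2],rcond=None)[0],P[k].mean(0),cv2.minAreaRect(P[:,:2].astype(np.float32)))
    for q in 'holder_foot panel_face sander sheets tube_red tin brush_can dust_brush tray'.split():
        for r in landmark_of(n,q)[:2]:
            if r['score']>.5: print(n,q,round(r['score'],2),w(d,r['at']))
E
```

```text
time: 30.25
tool_pos: [0.3804, 0.3842, 0.0626]
eef_rot: [-2.485, 1.546, 2.258]
wrist_force: [0.2, -2.1, 3.8]
width: 0.344
30.25 [0.3804 0.3842 0.0626] jaw yaw 1.7641727777401528 down [-0.0156  0.019  -0.9997] F [ 0.1579 -2.0684  3.8126] w 0.34407718810754606
time: 31.67
tool_pos: [0.3082, 0.1762, 0.2503]
eef_rot: [-2.478, 1.547, 2.261]
wrist_force: [-1.1, 0.1, 0.4]
width: 0.7
31.6667 [0.3082 0.1762 0.2503] jaw yaw 1.5710466773539438 down [-0.0155  0.0187 -0.9997] F [-1.0538  0.1447  0.4357] w 0.7003252985534388
side bar top plane [ 0.0056 -0.0012  0.0698] [0.3779 0.3853 0.0698] ((0.37760621309280396, 0.38430026173591614), (0.029033908620476723, 0.0820617750287056), 1.6785457134246826)
side holder_foot 0.71 [ 0.6591 -0.0557  0.171 ]
side panel_face 0.77 [ 0.5573 -0.0597  0.1318]
side sander 0.94 [ 0.1734  0.3492 -0.0006]
side sander 0.82 [0.3797 0.3855 0.0029]
side sheets 0.89 [0.5132 0.3782 0.0022]
side tube_red 0.63 [ 0.3193  0.2085 -0.0021]
side tin 0.57 [ 0.6865 -0.3808  0.0017]
side brush_can 0.66 [ 0.6707  0.3852 -0.0019]
side dust_brush 0.72 [ 0.3657  0.0286 -0.0026]
side tray 0.67 [ 0.4415  0.3829 -0.0062]
top bar top plane [-0.0113 -0.0077  0.0706] [0.3773 0.3853 0.0706] ((0.3780252933502197, 0.3844367265701294), (0.030836932361125946, 0.07357830554246902), 1.3400954008102417)
top holder_foot 0.56 [ 0.6557 -0.0544  0.1695]
top panel_face 0.94 [ 0.5614 -0.0617  0.1258]
top panel_face 0.58 [ 0.5661 -0.0584  0.1082]
top sander 0.79 [0.1739 0.3489 0.0032]
top sander 0.79 [0.5853 0.1911 0.0013]
top sheets 0.85 [0.5149 0.3808 0.0016]
top tin 0.72 [ 0.6872 -0.3815  0.0002]
top brush_can 0.88 [0.6731 0.3876 0.0045]
top brush_can 0.71 [0.3685 0.0264 0.0056]
top tray 0.63 [ 0.4434  0.3775 -0.0019]
```

View pics/end.png

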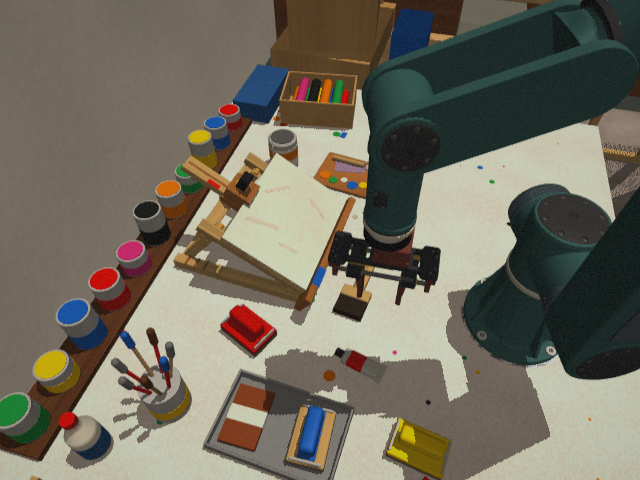

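The picture shows the blue sander flat in the tray at (310,437) and the holder on the panel's top edge at (240,185). The panel and the other things are where they were, and the gripper is empty and clear. I'm handing in.

```bash
python3 -c "
from cell import bot,get_state
print(bot.finish_job(),get_state()['time'])"
```

```text
the job is handed in; nothing more can be done
the job is handed in; nothing more can be done
```

The job is done and handed in, with about 32 s of the 72 s used at the last check; no verdict was reported.

- **Holder:** I slid it about 40 mm down the slope until it stopped on the panel's top edge. A second push raised the force to about 8 N without moving it.
- **Strokes:** I sanded the upper half first, then the lower half, each from about 113 mm left to 115 mm right of the middle. The pressure readings between moves were 9 to 13 N. The sander's tilt to the face, measured from the side camera at the start and end of each stroke, was at most about 1.2°.
- **Tilting the sander:** The moves could not tilt the tool, so I let the sander pivot in the fingers against the panel to lie flat. I pivoted it level again on the tray floor.
- **Last checks:** The sander lies level in the tray (under 1°) beside the pack of sheets, with its bar top at 70–71 mm, against about 72 mm expected. The panel, and every item I re-measured, was within a few millimetres of where it started. The green tube I checked only in the picture. The gripper was clear of everything.
- **Disagreements:**
  - The two cameras put the holder's foot 3 to 4 mm apart in their last readings, about the networks' own error, so I relied on the force stop.
  - The top camera's tilt fits at the start of each stroke read 5 to 18°. They came from a few pixels of a mostly hidden sander, so I did not use them.

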